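# Shake the housings and nest the one with the loose core

### The arm

A 6-joint arm with a two-finger parallel gripper is mounted at the origin on a cart in front of the work surface, level with it; the furniture and walls round the work are solid. World frame = base frame: x ahead of the robot, y to its left, z up, the work surface at z = 0. Lengths are in mm, angles in rad, forces in N, time in s.
With the tool pointing down it reaches from about 275 to 1000 mm from the base axis. Payload 8.4 kg.
Tool frame: the origin (TCP) lies between the finger pads; the fingertips stand 8 mm ahead of it and the grasp point (between the pads) lies 11 mm behind it (tcp_to_tips is the distance from the TCP to the fingertips, in mm); z points along the fingers, y is the line along which they close (so a half turn about z gives the same grasp; the last joint's range is limited). The gripper opens to 85 mm and grips with 20 to 120 N. Pads are 22 mm wide; open, the fingers measure 114 mm over their backs; the gripper's body (76 mm by 85 mm) begins 54 mm behind the grasp point. The pads swing forward as they close: fully open they stand 13 mm farther back than shut.
Start: joints at [1.249, 0.353, 1.633, -0, 1.155, -0.002], TCP at [196.484, 593.314, 239.281] pointing down, gripper open.
Joint ranges: [-2.63, 2.63], [-0.92, 2.1], [0.06, 2.66], [-1.3, 4.44], [0, 2.69], [-3.02, 3.02]. Speed limits (rad/s): [2.22, 2.22, 2.79, 3.14, 3.14, 3.14].

### API

Orientations are given as [roll, pitch, yaw] about the fixed x, y, z axes, in that order (R = Rz(yaw) Ry(pitch) Rx(roll)).
In Python, from rig import * gives the robot as it stands.
- The arm moves only by the tool step_arm, never from a script. Its argument "motion" is a list of rows, each an object with "claw": the finger opening in mm, from 0 to 85.4; "delta_pos": the shift along the tool's x, y, z in mm, a list of three; "turn": the turn about the tool's z in rad. In form: [{"claw": claw, "delta_pos": [dx, dy, dz], "turn": turn}, ...]. A call has 1 to 8 rows; each row shifts and turns the commanded pose from where the row before left it, along the tool's axes as they then stand; what a row does not reach is not made up. A row lasts 1/12 s, in which the tool goes at most 41.7 mm and 7.16 degrees, less where a joint would pass 70% of its speed; a pose out of reach is approached as far as the arm can. A call is refused whole if a number of a shift passes 41.7 or a number of a turn 0.125, either way. A call with a gripper value outside its range is refused whole. The fingers move at their own pace and stop on an object; "force" is the grip in N (left out, the last holds). Time passes only in rows, so rows that do not move let the fingers close. It gives the time, the measured TCP pose, the force, the opening and the grip force at its end, in the units of the state.
- sense(): the state, without advancing time (a new reading comes with each control period).
- grab_frame(name): name is "scene" or "top"; returns a dict with "img" (480x640x3 uint8, red, green, blue), "vertical_fov" (degrees; the focal length in pixels is half the picture's height over the tangent of half this angle, whatever the lens; pixels are square), "cx", "cy" (the principal point, pixels), "R" (3x3) and "t" (3): a world point X has camera coordinates R X + t. Camera axes: x right, y down, z forward; pixel columns grow to the right and rows downward; lengths in mm; the calibration is good to about 2 mm. A picture is of the moment at which its call begins. There is no depth.
- sign_off(): hands the job in; it is judged then, once.
The state is a dict: "clock": time; "qpos": joint angles; "qvel": joint speeds; "joint_efforts": joint torques, N m; "eef_pos": TCP position; "tcp_rot": TCP orientation; "contact_force": force on the tool from outside, world axes, zero at the start; "wrist_torque": the same for the moment, N m; "opening": opening from 0.0 (shut) to 1.0 (fully open); "grasp_force": force on a finger pad.
Only numpy, scipy, OpenCV 4.12 (cv2) and the standard library are available. Lean on these libraries where they do the work, as an engineer would, in place of code of your own. Each camera call takes 0.05 s, during which the arm holds its last target. There are 200 camera calls.

### The job

Three closed housings that look alike lie on the sloping stand; in one of them the core has broken loose. Lift and shake them, lengthwise and briskly, until you find the one that knocks, and set that one down, not dropped, in the opening nest (the steel plate with four black corner stops), lid up and fully down between the stops. The other two must lie in their own bays on the stand as before, and the loose tools and parts lying about stay where they are.

Things in the scene. Friction and masses are not known exactly. Their poses are not given: they have to be found in the camera images.
- housing_a_centre (a point): centre (24 mm above the underside) of one of three closed grey die-cast housings that look alike: about 0.55 kg, 76 mm long (x), 46 wide (y), 48 high (z), lid with four dark screws on top (+z), a cable gland with black plug, 14 mm long, at the +x end. It lies on the slope of the stand, x up the slope, y along the stand, z leaning 35 degrees from vertical. Which housing lies in which bay changes
- housing_b_centre (a point): centre of another of the three like housings, see housing_a_centre. In exactly one of the three (never known beforehand) a 0.25 kg steel core (loose_core; it cannot be seen) has broken loose and can slide 36 mm along x (5 mm either way along y, 10 mm along z), and runs when tipped over 11 degrees; in the others all is fast. Masses differ by up to 10 percent, so weight does not tell which
- housing_c_centre (a point): centre of another of the three like housings, see housing_a_centre. To tell: held level and shaken along its length in brisk strokes of some 50 mm (mean 0.5 m/s, sharp stops), a loose core is thrown to the end the stroke went to: the wrist torque about the line across the housing (y) then differs by about 0.09 to 0.12 Nm between the two stops, but by under 0.045 Nm with a sound one
- stand: fixed grey sheet-metal stand on rod legs, 274 mm wide (y), 0.1 m deep; its rubber-faced plate rises at 35 degrees towards +x (35 to 98 mm above the bench), so it faces -x and up. Three bays 88 mm apart along y, parted by ribs 10 mm high; a 14 mm toe lip stops the housings. 42 mm between housings. Origin: centre of its footprint on the bench, z up
- nest: fixed steel plate 126 (x) by 98 mm (y), upper face 10 mm above the bench, with four black L-shaped corner stops 14 mm high. The pocket between them is 84 (x) by 54 mm (y), 4 mm wider on each side than a housing, open for 66 mm in the middle of the long sides (for fingers) and 32 mm at the ends; a housing fits either way round along x. Origin: centre of its underside on the bench, z up
- block: loose bystander, not to be disturbed: white milled block with bores, 36x50x26 mm
- key: loose bystander, not to be disturbed: bent 8 mm hexagon key, 35x115 mm
- pulley: loose bystander, not to be disturbed: white flanged pulley, 42 mm across, 26 mm high
- cutters: loose bystander, not to be disturbed: side cutters with blue handles, 54x135x16 mm
Not all that is in view belongs to the job. Leave any blue look-alike of the part that bears housing_c_centre alone.

How it is judged (in metres and radians):
On the way:
1. the housing with the loose core is held in the fingers clear of the stand (its centre over 0.12 m up) and shaken (at some moment faster than 0.12 m/s) (height (world z) of loose_core above 0.1 m and linear speed of loose_core above 0.12 m/s and ((contact force between the fingers and housing_a above 1 N and height (world z) of housing_a_centre above 0.12 m) or (contact force between the fingers and housing_b above 1 N and height (world z) of housing_b_centre above 0.12 m) or (contact force between the fingers and housing_c above 1 N and height (world z) of housing_c_centre above 0.12 m))).
At the end, for the whole second after the job is handed in: loose-core housing in the nest: centre within 8 mm of the nest's axis and 30 to 38 mm up, lid up within 0.12 rad, lengthwise within 0.2 rad; each sound one in its own bay: within 20 mm of its start, leaning 0.48 to 0.74 rad, square to the stand within 0.2 rad (horizontal distance between loose_core and nest below 0.04 m and z of loose_core in the frame of nest below 0.04 m and ((horizontal distance between housing_a_centre and nest below 0.008 m and z of housing_a_centre in the frame of nest between 0.03 and 0.038 m and angle between housing_a_centre's own z axis and vertical below 0.12 rad and angle between the x axis of housing_a_centre and the x axis of nest, either way round below 0.2 rad) or (distance of housing_a_centre from where it was at the start of the episode below 0.02 m and angle between housing_a_centre's own z axis and vertical between 0.48 and 0.74 rad and angle between the y axis of housing_a_centre and the y axis of stand, either way round below 0.2 rad)) and ((horizontal distance between housing_b_centre and nest below 0.008 m and z of housing_b_centre in the frame of nest between 0.03 and 0.038 m and angle between housing_b_centre's own z axis and vertical below 0.12 rad and angle between the x axis of housing_b_centre and the x axis of nest, either way round below 0.2 rad) or (distance of housing_b_centre from where it was at the start of the episode below 0.02 m and angle between housing_b_centre's own z axis and vertical between 0.48 and 0.74 rad and angle between the y axis of housing_b_centre and the y axis of stand, either way round below 0.2 rad)) and ((horizontal distance between housing_c_centre and nest below 0.008 m and z of housing_c_centre in the frame of nest between 0.03 and 0.038 m and angle between housing_c_centre's own z axis and vertical below 0.12 rad and angle between the x axis of housing_c_centre and the x axis of nest, either way round below 0.2 rad) or (distance of housing_c_centre from where it was at the start of the episode below 0.02 m and angle between housing_c_centre's own z axis and vertical between 0.48 and 0.74 rad and angle between the y axis of housing_c_centre and the y axis of stand, either way round below 0.2 rad))); the robot touches nothing.
It fails at once if a housing is dropped into the nest: over it, out of the fingers' grip and more than 14 mm above its seat ((contact force between the fingers and housing_a below 0.2 N and horizontal distance between housing_a_centre and nest below 0.06 m and z of housing_a_centre in the frame of nest above 0.048 m) or (contact force between the fingers and housing_b below 0.2 N and horizontal distance between housing_b_centre and nest below 0.06 m and z of housing_b_centre in the frame of nest above 0.048 m) or (contact force between the fingers and housing_c below 0.2 N and horizontal distance between housing_c_centre and nest below 0.06 m and z of housing_c_centre in the frame of nest above 0.048 m)).
It fails at once if a loose bystander is moved by over 30 mm (distance of any of block, key, pulley, cutters from where it was at the start of the episode above 0.03 m).
It also fails if it takes over 72 s, if anything falls off the work surface, if the arm or the gripper's body presses on something with over 40 N, if the wrist force passes 120 N, or if a joint passes its speed limit or range.

## Working session

There is one attempt and no reset: what is moved stays moved. The work goes in short steps, Python scripts to look and compute and a tool call to move; the robot and the scene stay as the last step left them, time stands still between calls to the robot, and variables do not carry over. Pictures are saved under pics/ and viewed, at most 10 in all, crops included, and the job is handed in when it is done.

Besides the shell and the picture viewer there is one more tool, called in YAML: its name, and indented under it one key for each argument. step_arm: Moves the arm, as the interface text tells. Its arguments: {"type":"object","properties":{"motion":{"type":"array","items":{"type":"object","properties":{"claw":{"type":"number"},"delta_pos":{"type":"array","items":{"type":"number"}},"turn":{"type":"number"}}}},"force":{"type":"number"}},"required":["motion"]}

```bash
mkdir -p pics; ls; python3 - <<'E'
from rig import *
import cv2,numpy as np
for n in("scene","top"):
    f=grab_frame(n);cv2.imwrite(f"pics/{n}0.png",f["img"][:,:,::-1]);print(n,f["vertical_fov"],f["cx"],f["cy"],np.round(f["R"],4).tolist(),np.round(f["t"],1).tolist())
print(sense())
E
```

```text
pics
scene 55.66772584636066 321.42035726237157 231.99344578059052 [[0.7748, -0.6322, 0.0022], [-0.37, -0.4562, -0.8093], [0.5127, 0.6262, -0.5874]] [-437.8, 274.5, 698.4]
top 44.48815921989975 321.05507501182683 244.28904745476208 [[-0.0095, -0.9996, -0.0269], [-0.9902, 0.0132, -0.1392], [0.1395, 0.0253, -0.9899]] [37.9, 568.2, 1156.4]
{'clock': 0.1, 'qpos': array([ 1.24859066e+00,  3.53623829e-01,  1.63402267e+00, -5.29136124e-06,
        1.15516990e+00, -2.36693726e-03]), 'qvel': array([ 0.0012522 , -0.00042593, -0.00139972, -0.00165654, -0.00018087,
        0.00041697]), 'joint_efforts': array([-1.24729202e-03, -6.06352901e+01, -3.42818177e+01, -1.20009304e-04,
        3.86821164e-03, -5.52002177e-05]), 'eef_pos': array([196.36745465, 592.94171674, 238.62453774]), 'tcp_rot': array([-3.14036890e+00,  1.94170731e-06,  2.82175606e+00]), 'contact_force': array([ 0.399624  , -0.61254854, -1.01532192]), 'wrist_torque': array([ 0.00190708, -0.01169917,  0.00883675]), 'grasp_force': 0.0, 'opening': 1.0038948436322244}
```

View pics/scene0.png

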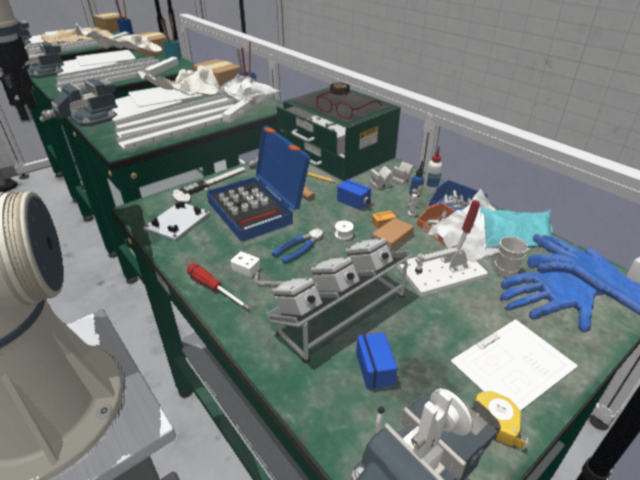

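View pics/top0.png

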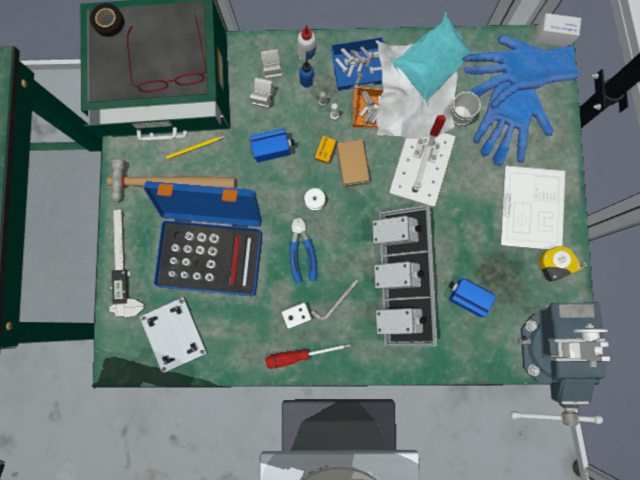

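Housing candidates in the top view: grey ones at (397,230), (398,275) and (400,320). The blue look-alikes at (270,145) and (472,297) are not wanted. The nest is the plate with black corners at (173,334), not the clamp plate at (422,168). I'll check this in one close crop.

```bash
python3 - <<'E'
import cv2,numpy as np
a=cv2.imread("pics/top0.png")
c1=cv2.resize(a[200:355,365:445],None,fx=3.8,fy=3.8,interpolation=cv2.INTER_CUBIC)
c2=cv2.resize(a[290:380,130:215],None,fx=5,fy=5,interpolation=cv2.INTER_CUBIC)
o=np.zeros((600,800,3),np.uint8);o[:c1.shape[0],:c1.shape[1]]=c1;o[:c2.shape[0],320:320+c2.shape[1]]=c2
cv2.imwrite("pics/crop0.png",o)
E
```

```text
(no output)
```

View pics/crop0.png

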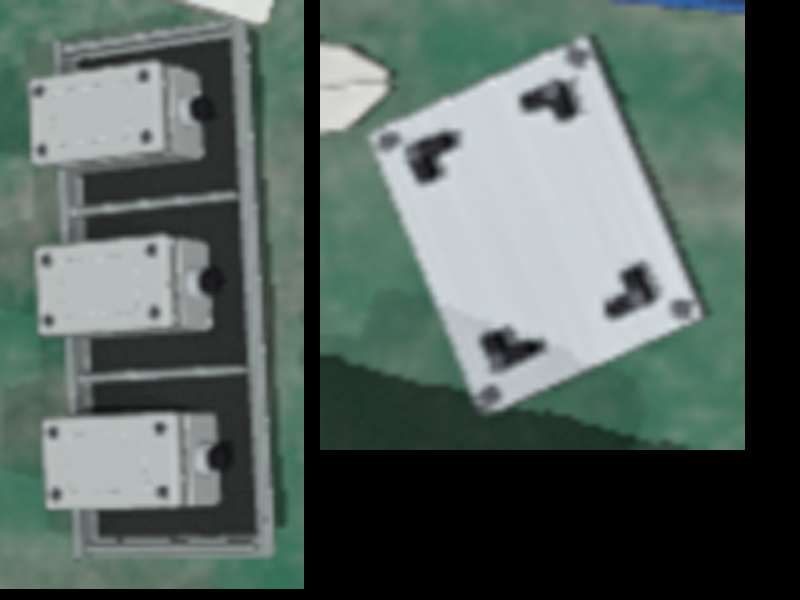

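The crop confirms three grey housings with their glands on the image right (upslope) and the nest with four L stops. Next I'll turn pixels into positions and check them against the scene view.

```bash
cat > h.py <<'E'
from rig import *
import numpy as np,cv2
def ray(f,px,z):
    F=240/np.tan(np.radians(f["vertical_fov"]/2));R=np.array(f["R"]);t=np.array(f["t"])
    d=R.T@np.array([(px[0]-f["cx"])/F,(px[1]-f["cy"])/F,1]);c=-R.T@t
    return c+d*(z-c[2])/d[2]
def proj(f,X):
    F=240/np.tan(np.radians(f["vertical_fov"]/2));p=np.array(f["R"])@X+np.array(f["t"])
    return np.array([f["cx"],f["cy"]])+F*p[:2]/p[2]
E
python3 - <<'E'
from h import *
f=grab_frame("top");s=grab_frame("scene")
H=[[(38,91),(143,76),(146,136),(41,150)],[(47,259),(151,250),(154,313),(48,320)],[(53,432),(159,428),(163,491),(56,494)]]
g=cv2.cvtColor(f["img"],cv2.COLOR_RGB2GRAY).astype(float)
th=np.radians(35)
vis=s["img"][:,:,::-1].copy()
for h in H:
    P=[]
    for x,y in h:
        x=x/3.8+365-.37;y=y/3.8+200-.37;i,j=int(round(y)),int(round(x));w=np.clip(170-g[i-2:i+3,j-2:j+3],0,None)
        Y,X=np.mgrid[i-2:i+3,j-2:j+3];P.append(((w*X).sum()/w.sum(),(w*Y).sum()/w.sum()))
    # low screws z ~96-17, high 96+17
    zs=[96-17,96+17,96+17,96-17]
    W=np.array([ray(f,p,z) for p,z in zip(P,zs)])
    ax=(W[1]+W[2]-W[0]-W[3])/2;ay=(W[0]+W[1]-W[2]-W[3])/2
    c=W.mean(0);u=ax[:2]/np.hypot(*ax[:2]);C=np.r_[c[:2]+u*24*np.sin(th),96-24*np.cos(th)]
    print("lid",np.round(c),"ctr",np.round(C,1),"yaw",np.degrees(np.arctan2(ax[1],ax[0])),np.degrees(np.arctan2(ay[1],ay[0])),"len",np.linalg.norm(ax),np.linalg.norm(ay))
    for w in W: cv2.circle(vis,tuple(np.round(proj(s,w)*8).astype(int).tolist()),8,(0,0,255),-1,shift=3)
n=[(50,137),(272,38),(385,315),(165,412)]
N=np.array([ray(f,(x/5+130-.4,y/5+290-.4),10) for x,y in n]);print(np.round(N),N.mean(0))
e=N[0]+N[1]-N[2]-N[3];print("nest yaw",np.degrees(np.arctan2(e[1],e[0])))
e=N[0]+N[3]-N[1]-N[2];print(np.degrees(np.arctan2(e[1],e[0])))
print("free",ray(f,(475,233),0),"bystander heights", ray(f,(303,250),0))
cv2.imwrite("pics/chk.png",cv2.resize(vis[225:345,255:415],None,fx=5,fy=5,interpolation=cv2.INTER_CUBIC))
E
```

```text
lid [ 588. -101.   96.] ctr [ 588.4 -115.1   76.3] yaw -88.74057186975152 0.8099628324549902 len 61.39889968851274 31.00121928524641
lid [ 500. -103.   96.] ctr [ 500.  -116.8   76.3] yaw -88.78313133982812 0.1291648786374294 len 61.09299765931796 31.09179317524722
lid [ 411. -105.   96.] ctr [ 411.7 -118.5   76.3] yaw -88.98693252347339 0.5275222482829838 len 60.935633303256175 31.218130612477147
[[426. 410.  10.]
 [466. 318.  10.]
 [352. 269.  10.]
 [314. 359.  10.]] [389.14507229 338.9115185   10.        ]
nest yaw 23.978178746221474
113.32113674125488
free [ 593.84995165 -291.0032579     0.        ] bystander heights [5.62571971e+02 7.06531992e+01 2.27373675e-13]
```

View pics/chk.png

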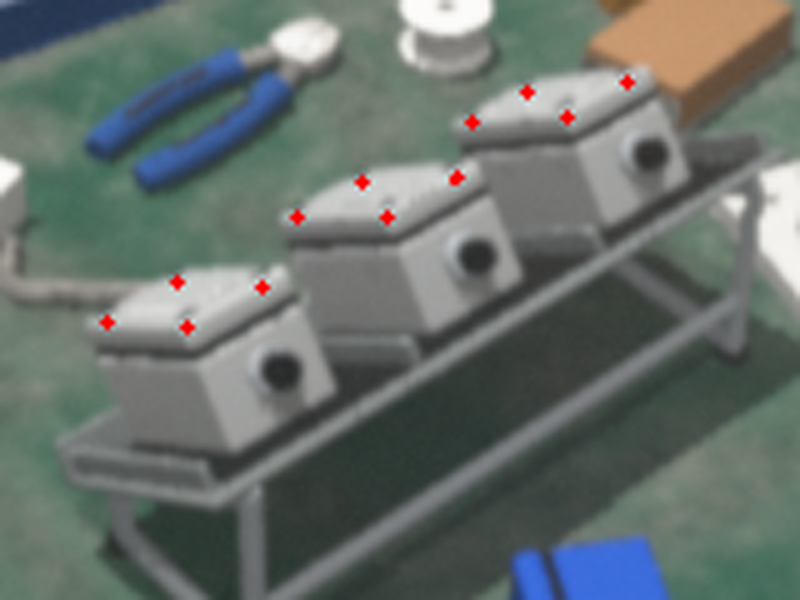

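Projected screws sit about 2.4 px low in the scene view, so the housings are about 5 mm higher than I assumed (centres near z = 81). Now planning the transfer to the nearest bay, with the turn.

```bash
python3 - <<'E'
import numpy as np
yaw=2.822
for k in range(18):
    d=np.array([11.9,-39.1]);c,s=np.cos(yaw),np.sin(yaw)
    print(k,np.round([d@[c,s],d@[s,-c]],0)); yaw-=.1234*(k<10)
E
```

```text
0 [-24. -33.]
1 [-28. -30.]
2 [-31. -27.]
3 [-34. -23.]
4 [-37. -18.]
5 [-39. -14.]
6 [-40.  -9.]
7 [-41.  -4.]
8 [-41.   1.]
9 [-40.   6.]
10 [-39.  11.]
11 [-39.  11.]
12 [-39.  11.]
13 [-39.  11.]
14 [-39.  11.]
15 [-39.  11.]
16 [-39.  11.]
17 [-39.  11.]
```

step_arm:
  motion:
    - {"claw": 85, "delta_pos": [-24, -33, 0], "turn": 0.1234}
    - {"claw": 85, "delta_pos": [-28, -30, 0], "turn": 0.1234}
    - {"claw": 85, "delta_pos": [-31, -27, 0], "turn": 0.1234}
    - {"claw": 85, "delta_pos": [-34, -23, 0], "turn": 0.1234}
    - {"claw": 85, "delta_pos": [-37, -18, 0], "turn": 0.1234}
    - {"claw": 85, "delta_pos": [-39, -14, 0], "turn": 0.1234}
    - {"claw": 85, "delta_pos": [-40, -9, 0], "turn": 0.1234}
    - {"claw": 85, "delta_pos": [-41, -4, 0], "turn": 0.1234}
  force: 40

```text
clock: 0.87
eef_pos: [292.2, 277.0, 239.3]
tcp_rot: [3.141, -0.0, 1.829]
contact_force: [1.0, -0.1, 0.3]
opening: 1.001
grasp_force: 0.0
```

step_arm:
  motion:
    - {"claw": 70, "delta_pos": [-41, 1, 0], "turn": 0.1234}
    - {"claw": 62, "delta_pos": [-40, 6, 0], "turn": 0.1234}
    - {"claw": 58, "delta_pos": [-39, 11, 0], "turn": 0}
    - {"claw": 58, "delta_pos": [-39, 11, 0], "turn": 0}
    - {"claw": 58, "delta_pos": [-39, 11, 0], "turn": 0}
    - {"claw": 58, "delta_pos": [-39, 11, 0], "turn": 0}
    - {"claw": 58, "delta_pos": [-39, 11, 0], "turn": 0}
    - {"claw": 58, "delta_pos": [-39, 11, 0], "turn": 0}

```text
clock: 1.53
eef_pos: [385.4, -34.3, 239.6]
tcp_rot: [3.141, 0.0, 1.588]
contact_force: [1.0, 0.7, -0.3]
opening: 0.677
grasp_force: 0.0
```

step_arm:
  motion:
    - {"claw": 58, "delta_pos": [-39, 13, 0], "turn": 0}
    - {"claw": 58, "delta_pos": [-38, 12, 0], "turn": 0}
    - {"claw": 58, "delta_pos": [0, 0, 30], "turn": 0}
    - {"claw": 58, "delta_pos": [0, 0, 30], "turn": 0}
    - {"claw": 58, "delta_pos": [0, 0, 30], "turn": 0}
    - {"claw": 58, "delta_pos": [0, 0, 20], "turn": 0}
    - {"claw": 58, "delta_pos": [0, 0, 0], "turn": 0}

```text
clock: 2.12
eef_pos: [409.0, -108.2, 126.0]
tcp_rot: [-3.135, -0.002, 1.587]
contact_force: [-1.5, 0.6, -1.0]
opening: 0.679
grasp_force: 0.0
```

```bash
python3 - <<'E'
from h import *
f=grab_frame("scene");cv2.imwrite("pics/g1.png",cv2.resize(f["img"][200:350,230:430,::-1],None,fx=4,fy=4,interpolation=cv2.INTER_CUBIC));print(sense()["eef_pos"])
E
```

```text
[ 410.15842368 -108.35076482  127.87585831]
```

View pics/g1.png

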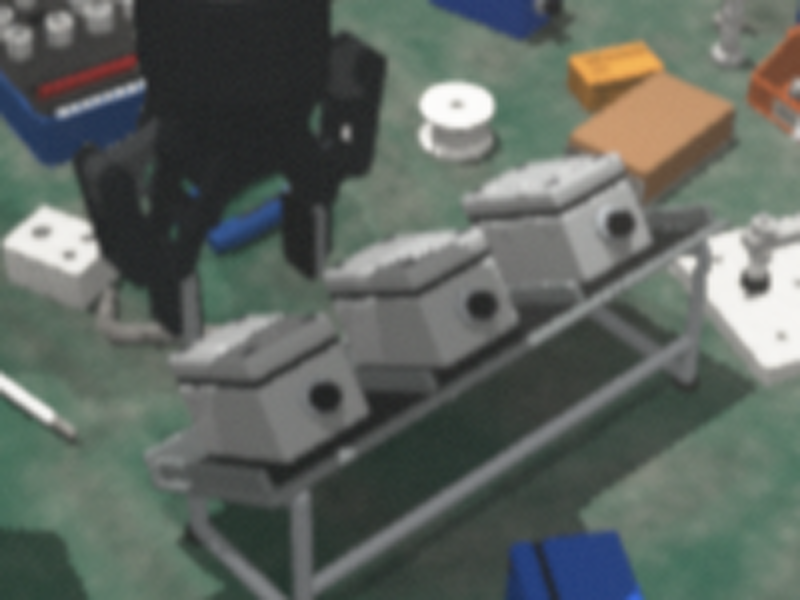

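The fingers stand over the near housing, at about (180,330) and (320,270), on either side of its lid. Descend and grip.

step_arm:
  motion:
    - {"claw": 58, "delta_pos": [0, 1, 16], "turn": 0}
    - {"claw": 58, "delta_pos": [0, 0, 16], "turn": 0}
    - {"claw": 58, "delta_pos": [0, 0, 14], "turn": 0}
    - {"claw": 50, "delta_pos": [0, 0, 0], "turn": 0}
    - {"claw": 40, "delta_pos": [0, 0, 0], "turn": 0}
    - {"claw": 40, "delta_pos": [0, 0, 0], "turn": 0}
    - {"claw": 40, "delta_pos": [0, 0, 0], "turn": 0}
  force: 40

```text
clock: 2.75
eef_pos: [413.4, -108.8, 84.4]
tcp_rot: [3.14, 0.0, 1.588]
contact_force: [0.5, 0.3, -5.0]
opening: 0.528
grasp_force: 41.8
```

step_arm:
  motion:
    - {"claw": 40, "delta_pos": [0, 0, 0], "turn": 0}
    - {"claw": 40, "delta_pos": [0, 0, -15], "turn": 0}
    - {"claw": 40, "delta_pos": [0, 0, -30], "turn": 0}
    - {"claw": 40, "delta_pos": [0, 0, -40], "turn": 0}
    - {"claw": 40, "delta_pos": [0, 0, -20], "turn": 0}
    - {"claw": 40, "delta_pos": [0, 0, 0], "turn": 0}

```text
clock: 3.25
eef_pos: [415.6, -109.4, 192.9]
tcp_rot: [3.133, 0.002, 1.588]
contact_force: [1.1, 0.3, -5.3]
opening: 0.536
grasp_force: 44.3
```

```bash
python3 - <<'E'
from h import *
f=grab_frame("scene");cv2.imwrite("pics/g2.png",cv2.resize(f["img"][170:320,230:430,::-1],None,fx=4,fy=4,interpolation=cv2.INTER_CUBIC));s=sense();print(s["eef_pos"],s["wrist_torque"],s["contact_force"],s["opening"])
E
```

```text
[ 414.27703613 -109.08290282  190.51167727] [0.03799237 0.05924098 0.01914556] [-0.2056428   0.21694526 -5.41967056] 0.5329896385986422
```

View pics/g2.png

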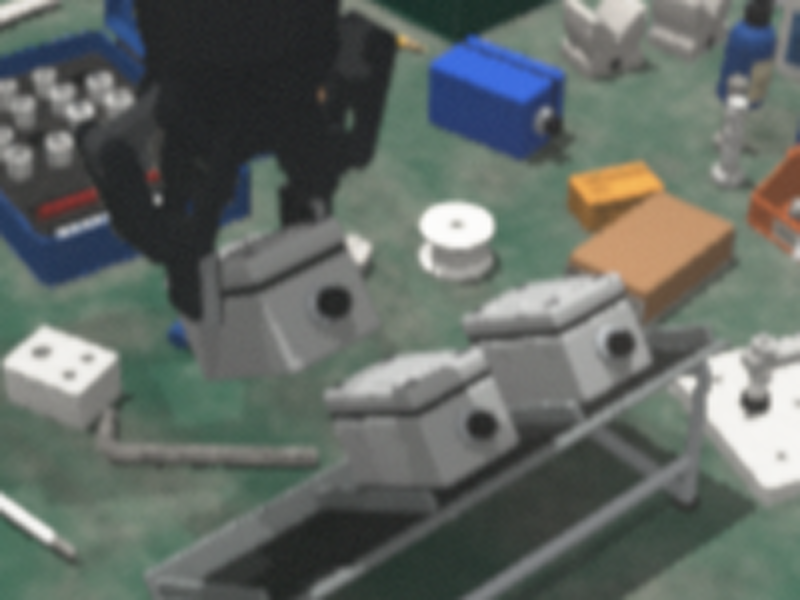

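Gripped and lifted; the other two housings are untouched. Now I'll carry it to free bench at (600,-290), tip it level on its low edge, and regrip it.

step_arm:
  motion:
    - {"claw": 40, "delta_pos": [-26, 31, 0], "turn": 0}
    - {"claw": 40, "delta_pos": [-26, 31, 0], "turn": 0}
    - {"claw": 40, "delta_pos": [-26, 31, 0], "turn": 0}
    - {"claw": 40, "delta_pos": [-26, 31, 0], "turn": 0}
    - {"claw": 40, "delta_pos": [-27, 31, 0], "turn": 0}
    - {"claw": 40, "delta_pos": [-27, 31, 10], "turn": 0}
    - {"claw": 40, "delta_pos": [0, 0, 35], "turn": 0}
    - {"claw": 40, "delta_pos": [0, 0, 35], "turn": 0}

```text
clock: 3.97
eef_pos: [602.9, -264.9, 106.3]
tcp_rot: [3.139, 0.001, 1.587]
contact_force: [-0.9, 0.9, -7.5]
opening: 0.531
grasp_force: 47.6
```

step_arm:
  motion:
    - {"claw": 40, "delta_pos": [0, 0, 35], "turn": 0}
    - {"claw": 40, "delta_pos": [0, 0, 25], "turn": 0}
    - {"claw": 40, "delta_pos": [0, 0, 0], "turn": 0}
    - {"claw": 40, "delta_pos": [0, 0, 0], "turn": 0}

```text
clock: 4.3
eef_pos: [598.7, -262.2, 44.8]
tcp_rot: [-3.137, -0.002, 1.588]
contact_force: [0.1, 0.1, -5.0]
opening: 0.53
grasp_force: 52.8
```

step_arm:
  motion:
    - {"claw": 40, "delta_pos": [0, 0, 4], "turn": 0}
    - {"claw": 40, "delta_pos": [0, 0, 4], "turn": 0}
    - {"claw": 40, "delta_pos": [0, 0, 0], "turn": 0}
  force: 25

```text
clock: 4.55
eef_pos: [600.8, -263.1, 40.8]
tcp_rot: [3.142, 0.0, 1.588]
contact_force: [-0.7, -0.2, -1.7]
opening: 0.531
grasp_force: 53.4
```

step_arm:
  motion:
    - {"claw": 40, "delta_pos": [-6, 0, 2], "turn": 0}
    - {"claw": 40, "delta_pos": [-6, 0, 2], "turn": 0}
    - {"claw": 40, "delta_pos": [-6, 0, 3], "turn": 0}
    - {"claw": 40, "delta_pos": [-5, 0, 4], "turn": 0}
    - {"claw": 40, "delta_pos": [-5, 0, 3], "turn": 0}
    - {"claw": 40, "delta_pos": [0, 0, 0], "turn": 0}
  force: 22

```text
clock: 5.05
eef_pos: [601.5, -291.8, 27.6]
tcp_rot: [3.141, 0.0, 1.587]
contact_force: [-3.2, 0.8, 6.4]
opening: 0.534
grasp_force: 56.1
```

```bash
python3 - <<'E'
from h import *
s=sense();print(s["eef_pos"],s["wrist_torque"],s["contact_force"],s["opening"],s["grasp_force"])
f=grab_frame("scene");p=proj(f,np.array([600,-290,40])).astype(int);print(p);y,x=p[1],p[0]
cv2.imwrite("pics/g3.png",cv2.resize(f["img"][y-75:y+75,x-100:x+100,::-1],None,fx=4,fy=4,interpolation=cv2.INTER_CUBIC))
E
```

```text
[ 601.52575575 -291.76956123   27.62871294] [0.39913016 0.66920262 0.08850046] [-3.19873759  0.80037909  6.40085363] 0.5338000364666107 56.10264837741852
[440 318]
```

View pics/g3.png

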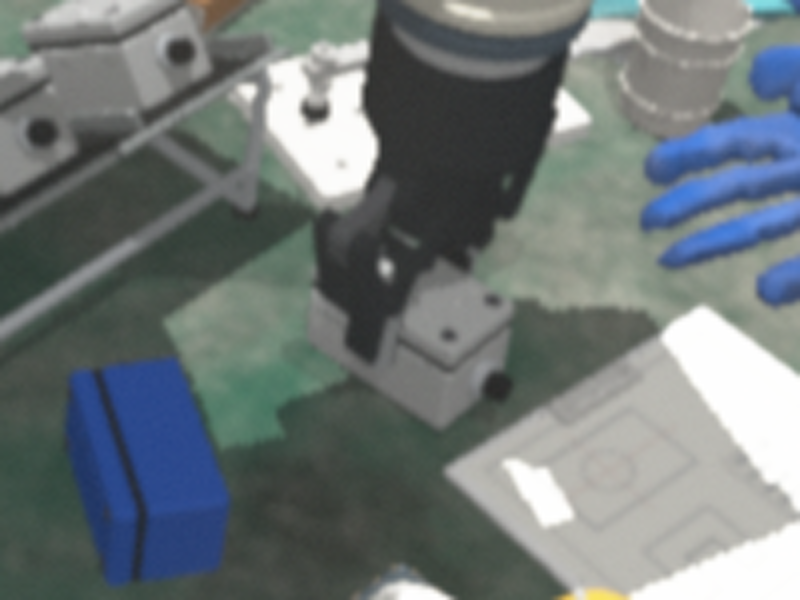

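The housing stands flat on the bench. Release, regrip firmly, lift to 180 and shake along its length.

step_arm:
  motion:
    - {"claw": 58, "delta_pos": [0, 0, 0], "turn": 0}
    - {"claw": 58, "delta_pos": [0, 0, 0], "turn": 0}
    - {"claw": 58, "delta_pos": [0, 0, 2], "turn": 0}
    - {"claw": 40, "delta_pos": [0, 0, 0], "turn": 0}
    - {"claw": 40, "delta_pos": [0, 0, 0], "turn": 0}
    - {"claw": 40, "delta_pos": [0, 0, 0], "turn": 0}
    - {"claw": 40, "delta_pos": [0, 0, 0], "turn": 0}
  force: 90

```text
clock: 5.68
eef_pos: [601.7, -291.1, 24.7]
tcp_rot: [3.141, 0.0, 1.588]
contact_force: [0.7, 0.6, 3.1]
opening: 0.521
grasp_force: 93.4
```

step_arm:
  motion:
    - {"claw": 40, "delta_pos": [0, 0, -20], "turn": 0}
    - {"claw": 40, "delta_pos": [0, 0, -40], "turn": 0}
    - {"claw": 40, "delta_pos": [0, 0, -40], "turn": 0}
    - {"claw": 40, "delta_pos": [0, 0, -40], "turn": 0}
    - {"claw": 40, "delta_pos": [0, 0, -20], "turn": 0}
    - {"claw": 40, "delta_pos": [0, 0, 0], "turn": 0}
    - {"claw": 40, "delta_pos": [0, 0, 0], "turn": 0}
    - {"claw": 40, "delta_pos": [0, 0, 0], "turn": 0}

```text
clock: 6.35
eef_pos: [599.8, -290.3, 181.7]
tcp_rot: [-3.138, -0.002, 1.588]
contact_force: [-0.9, -0.6, -6.2]
opening: 0.522
grasp_force: 94.4
```

```bash
cat > s.py <<'E'
from rig import *
s=sense();print(s["eef_pos"].round(1),"T",s["wrist_torque"].round(3),"F",s["contact_force"].round(1),s["opening"].round(3),s["clock"],s["qvel"].round(2))
E
python3 s.py
```

```text
Traceback (most recent call last):
  File "s.py", line 2, in <module>
    s=sense();print(s["eef_pos"].round(1),"T",s["wrist_torque"].round(3),"F",s["contact_force"].round(1),s["opening"].round(3),s["clock"],s["qvel"].round(2))
                                                                                                         ^^^^^^^^^^^^^^^^^^
AttributeError: 'float' object has no attribute 'round'
```

step_arm:
  motion:
    - {"claw": 40, "delta_pos": [41, 0, 0], "turn": 0}
    - {"claw": 40, "delta_pos": [15, 0, 0], "turn": 0}
    - {"claw": 40, "delta_pos": [0, 0, 0], "turn": 0}
    - {"claw": 40, "delta_pos": [0, 0, 0], "turn": 0}
    - {"claw": 40, "delta_pos": [0, 0, 0], "turn": 0}
    - {"claw": 40, "delta_pos": [0, 0, 0], "turn": 0}

```text
clock: 6.85
eef_pos: [600.0, -235.7, 183.3]
tcp_rot: [-3.14, -0.0, 1.587]
contact_force: [-0.1, -0.1, -5.5]
opening: 0.522
grasp_force: 94.1
```

```bash
python3 s.py
```

```text
Traceback (most recent call last):
  File "s.py", line 2, in <module>
    s=sense();print(s["eef_pos"].round(1),"T",s["wrist_torque"].round(3),"F",s["contact_force"].round(1),s["opening"].round(3),s["clock"],s["qvel"].round(2))
                                                                                                         ^^^^^^^^^^^^^^^^^^
AttributeError: 'float' object has no attribute 'round'
```

step_arm:
  motion:
    - {"claw": 40, "delta_pos": [-41, 0, 0], "turn": 0}
    - {"claw": 40, "delta_pos": [-15, 0, 0], "turn": 0}
    - {"claw": 40, "delta_pos": [0, 0, 0], "turn": 0}
    - {"claw": 40, "delta_pos": [0, 0, 0], "turn": 0}
    - {"claw": 40, "delta_pos": [0, 0, 0], "turn": 0}
    - {"claw": 40, "delta_pos": [0, 0, 0], "turn": 0}

```text
clock: 7.35
eef_pos: [601.1, -290.8, 184.1]
tcp_rot: [-3.141, -0.001, 1.588]
contact_force: [-0.3, -1.2, -5.1]
opening: 0.527
grasp_force: 94.1
```

```bash
python3 s.py
```

```text
Traceback (most recent call last):
  File "s.py", line 2, in <module>
    s=sense();print(s["eef_pos"].round(1),"T",s["wrist_torque"].round(3),"F",s["contact_force"].round(1),s["opening"].round(3),s["clock"],s["qvel"].round(2))
                                                                                                         ^^^^^^^^^^^^^^^^^^
AttributeError: 'float' object has no attribute 'round'
```

step_arm:
  motion:
    - {"claw": 40, "delta_pos": [41, 0, 0], "turn": 0}
    - {"claw": 40, "delta_pos": [15, 0, 0], "turn": 0}
    - {"claw": 40, "delta_pos": [0, 0, 0], "turn": 0}
    - {"claw": 40, "delta_pos": [0, 0, 0], "turn": 0}
    - {"claw": 40, "delta_pos": [0, 0, 0], "turn": 0}
    - {"claw": 40, "delta_pos": [0, 0, 0], "turn": 0}

```text
clock: 7.85
eef_pos: [600.6, -235.4, 184.6]
tcp_rot: [3.141, 0.0, 1.588]
contact_force: [0.4, -0.0, -5.6]
opening: 0.525
grasp_force: 94.1
```

```bash
python3 s.py
```

```text
Traceback (most recent call last):
  File "s.py", line 2, in <module>
    s=sense();print(s["eef_pos"].round(1),"T",s["wrist_torque"].round(3),"F",s["contact_force"].round(1),s["opening"].round(3),s["clock"],s["qvel"].round(2))
                                                                                                         ^^^^^^^^^^^^^^^^^^
AttributeError: 'float' object has no attribute 'round'
```

My print helper had a bug, so no torques were read. I'll fix it and repeat the strokes.

```bash
cat > s.py <<'E'
from rig import *
import numpy as np
s=sense()
for k in("eef_pos","wrist_torque","contact_force","opening","clock"):print(k,np.round(s[k],3),end=" ")
E
python3 s.py
```

```text
eef_pos [ 600.559 -235.443  184.625] wrist_torque [-0.011  0.044 -0.061] contact_force [ 0.371 -0.041 -5.605] opening 0.525 clock 7.85
```

step_arm:
  motion:
    - {"claw": 40, "delta_pos": [-41, 0, 0], "turn": 0}
    - {"claw": 40, "delta_pos": [-15, 0, 0], "turn": 0}
    - {"claw": 40, "delta_pos": [0, 0, 0], "turn": 0}
    - {"claw": 40, "delta_pos": [0, 0, 0], "turn": 0}
    - {"claw": 40, "delta_pos": [0, 0, 0], "turn": 0}
    - {"claw": 40, "delta_pos": [0, 0, 0], "turn": 0}

```text
clock: 8.35
eef_pos: [601.1, -290.7, 184.3]
tcp_rot: [-3.141, -0.001, 1.588]
contact_force: [0.2, -0.3, -5.2]
opening: 0.526
grasp_force: 94.3
```

```bash
python3 s.py
```

```text
eef_pos [ 601.116 -290.696  184.259] wrist_torque [0.08  0.019 0.014] contact_force [ 0.154 -0.31  -5.222] opening 0.526 clock 8.35
```

step_arm:
  motion:
    - {"claw": 40, "delta_pos": [41, 0, 0], "turn": 0}
    - {"claw": 40, "delta_pos": [15, 0, 0], "turn": 0}
    - {"claw": 40, "delta_pos": [0, 0, 0], "turn": 0}
    - {"claw": 40, "delta_pos": [0, 0, 0], "turn": 0}
    - {"claw": 40, "delta_pos": [0, 0, 0], "turn": 0}
    - {"claw": 40, "delta_pos": [0, 0, 0], "turn": 0}

```text
clock: 8.85
eef_pos: [600.6, -235.5, 184.6]
tcp_rot: [3.141, 0.0, 1.588]
contact_force: [-0.2, -0.2, -5.2]
opening: 0.523
grasp_force: 94.7
```

```bash
python3 s.py
```

```text
eef_pos [ 600.568 -235.472  184.596] wrist_torque [ 0.01  -0.042 -0.049] contact_force [-0.244 -0.246 -5.203] opening 0.523 clock 8.85
```

Stops read -0.011, 0.080 and 0.010 Nm. That suggests a loose core, but the readings are noisy, so I'll average several at each end.

step_arm:
  motion:
    - {"claw": 40, "delta_pos": [0, 0, 0], "turn": 0}

```text
clock: 8.93
eef_pos: [600.5, -235.7, 184.5]
tcp_rot: [3.141, 0.0, 1.587]
contact_force: [0.2, 0.7, -6.0]
opening: 0.521
grasp_force: 94.7
```

```bash
python3 s.py
```

```text
eef_pos [ 600.458 -235.655  184.504] wrist_torque [-0.003  0.01  -0.004] contact_force [ 0.165  0.68  -6.023] opening 0.521 clock 8.933
```

step_arm:
  motion:
    - {"claw": 40, "delta_pos": [0, 0, 0], "turn": 0}

```text
clock: 9.02
eef_pos: [600.4, -235.6, 184.4]
tcp_rot: [3.142, 0.0, 1.587]
contact_force: [-0.5, -1.0, -5.7]
opening: 0.521
grasp_force: 94.7
```

```bash
python3 s.py
```

```text
eef_pos [ 600.364 -235.645  184.413] wrist_torque [-0.018  0.021  0.003] contact_force [-0.536 -0.992 -5.695] opening 0.521 clock 9.017
```

step_arm:
  motion:
    - {"claw": 40, "delta_pos": [-41, 0, 0], "turn": 0}
    - {"claw": 40, "delta_pos": [-15, 0, 0], "turn": 0}
    - {"claw": 40, "delta_pos": [0, 0, 0], "turn": 0}
    - {"claw": 40, "delta_pos": [0, 0, 0], "turn": 0}
    - {"claw": 40, "delta_pos": [0, 0, 0], "turn": 0}
    - {"claw": 40, "delta_pos": [0, 0, 0], "turn": 0}
    - {"claw": 40, "delta_pos": [0, 0, 0], "turn": 0}

```text
clock: 9.6
eef_pos: [601.3, -290.4, 184.4]
tcp_rot: [-3.141, -0.0, 1.588]
contact_force: [0.2, 0.4, -6.0]
opening: 0.523
grasp_force: 94.7
```

```bash
python3 s.py
```

```text
eef_pos [ 601.308 -290.408  184.397] wrist_torque [0.057 0.032 0.013] contact_force [ 0.205  0.423 -5.988] opening 0.523 clock 9.6
```

step_arm:
  motion:
    - {"claw": 40, "delta_pos": [0, 0, 0], "turn": 0}

```text
clock: 9.68
eef_pos: [601.4, -290.5, 184.5]
tcp_rot: [-3.142, -0.0, 1.588]
contact_force: [0.5, 0.5, -5.8]
opening: 0.526
grasp_force: 94.7
```

```bash
python3 s.py
```

```text
eef_pos [ 601.384 -290.45   184.463] wrist_torque [ 0.061  0.002 -0.016] contact_force [ 0.479  0.531 -5.849] opening 0.526 clock 9.683
```

step_arm:
  motion:
    - {"claw": 40, "delta_pos": [0, 0, 0], "turn": 0}

```text
clock: 9.77
eef_pos: [601.4, -290.6, 184.5]
tcp_rot: [3.142, -0.0, 1.588]
contact_force: [0.7, -0.3, -5.9]
opening: 0.523
grasp_force: 94.7
```

```bash
python3 s.py
```

```text
eef_pos [ 601.436 -290.591  184.535] wrist_torque [ 0.014 -0.047 -0.068] contact_force [ 0.658 -0.266 -5.898] opening 0.523 clock 9.767
```

step_arm:
  motion:
    - {"claw": 40, "delta_pos": [41, 0, 0], "turn": 0}
    - {"claw": 40, "delta_pos": [15, 0, 0], "turn": 0}
    - {"claw": 40, "delta_pos": [0, 0, 0], "turn": 0}
    - {"claw": 40, "delta_pos": [0, 0, 0], "turn": 0}
    - {"claw": 40, "delta_pos": [0, 0, 0], "turn": 0}
    - {"claw": 40, "delta_pos": [0, 0, 0], "turn": 0}
    - {"claw": 40, "delta_pos": [0, 0, 0], "turn": 0}

```text
clock: 10.35
eef_pos: [600.4, -235.8, 184.5]
tcp_rot: [3.141, 0.0, 1.587]
contact_force: [-0.3, 0.9, -5.9]
opening: 0.521
grasp_force: 95.0
```

```bash
python3 s.py
```

```text
eef_pos [ 600.447 -235.791  184.504] wrist_torque [-0.015  0.005  0.067] contact_force [-0.338  0.944 -5.905] opening 0.521 clock 10.35
```

step_arm:
  motion:
    - {"claw": 40, "delta_pos": [0, 0, 0], "turn": 0}

```text
clock: 10.43
eef_pos: [600.3, -235.7, 184.4]
tcp_rot: [3.142, 0.0, 1.587]
contact_force: [0.5, -0.6, -4.9]
opening: 0.526
grasp_force: 95.0
```

```bash
python3 s.py
```

```text
eef_pos [ 600.342 -235.705  184.384] wrist_torque [-0.034 -0.007 -0.019] contact_force [ 0.501 -0.585 -4.871] opening 0.526 clock 10.433
```

Means are +0.053 and -0.012, a difference of 0.065, which settles nothing. I'll average more at each end: every camera call lets 0.05 s pass, so each one gives a fresh reading.

```bash
cat > m.py <<'E'
from rig import *
import numpy as np
T=[]
for i in range(10):
    T.append(sense()["wrist_torque"]);grab_frame("top")
T=np.array(T);print("mean",T.mean(0).round(4),"sd",T.std(0).round(3),"clock",round(sense()["clock"],2))
E
python3 m.py
```

```text
mean [-0.0274 -0.0241 -0.0059] sd [0.022 0.038 0.031] clock 10.93
```

step_arm:
  motion:
    - {"claw": 40, "delta_pos": [-41.5, 0, 0], "turn": 0}
    - {"claw": 40, "delta_pos": [-12, 0, 0], "turn": 0}
    - {"claw": 40, "delta_pos": [0, 0, 0], "turn": 0}
    - {"claw": 40, "delta_pos": [0, 0, 0], "turn": 0}
    - {"claw": 40, "delta_pos": [0, 0, 0], "turn": 0}
    - {"claw": 40, "delta_pos": [0, 0, 0], "turn": 0}

```text
clock: 11.43
eef_pos: [601.2, -287.8, 184.3]
tcp_rot: [-3.141, -0.001, 1.588]
contact_force: [-0.6, -0.6, -5.6]
opening: 0.524
grasp_force: 95.1
```

```bash
python3 m.py
```

```text
mean [ 0.0666 -0.0083 -0.0059] sd [0.025 0.03  0.03 ] clock 11.93
```

step_arm:
  motion:
    - {"claw": 40, "delta_pos": [41.5, 0, 0], "turn": 0}
    - {"claw": 40, "delta_pos": [12, 0, 0], "turn": 0}
    - {"claw": 40, "delta_pos": [0, 0, 0], "turn": 0}
    - {"claw": 40, "delta_pos": [0, 0, 0], "turn": 0}
    - {"claw": 40, "delta_pos": [0, 0, 0], "turn": 0}
    - {"claw": 40, "delta_pos": [0, 0, 0], "turn": 0}

```text
clock: 12.43
eef_pos: [600.5, -235.8, 184.6]
tcp_rot: [3.141, 0.001, 1.588]
contact_force: [0.7, 0.3, -6.3]
opening: 0.522
grasp_force: 95.1
```

```bash
python3 m.py
```

```text
mean [-0.025  -0.0224  0.0103] sd [0.029 0.023 0.03 ] clock 12.93
```

The difference repeats at 0.094 and 0.092 Nm, so this housing has the loose core and the others can stay put. I'll work out the grasp offset along the housing from the g3 picture, and the path to the nest.

```bash
python3 - <<'E'
from h import *
f=grab_frame("scene")
a,b=ray(f,(340+449/4,243+335/4),48),ray(f,(340+493/4,243+300/4),48)
print(a,b,"centre",(a+b)/2+30.6*np.array([-.017,1,0]),np.linalg.norm(a-b))
yaw=1.588
for k in range(16):
    d=np.array([-13.2,35.9]);c,s=np.cos(yaw),np.sin(yaw)
    print(k,np.round([d@[c,s],d@[s,-c]],0).tolist(),end=" "); yaw-=.1175*(k<10)
print(yaw)
E
```

```text
[ 592.89619397 -318.41124385   48.        ] [ 624.14409789 -317.85205071   48.        ] centre [ 607.99994593 -287.53164728   48.        ] 31.252907008213615
0 [36.0, -13.0] 1 [34.0, -17.0] 2 [32.0, -21.0] 3 [30.0, -24.0] 4 [27.0, -28.0] 5 [23.0, -30.0] 6 [19.0, -33.0] 7 [15.0, -35.0] 8 [11.0, -37.0] 9 [7.0, -38.0] 10 [2.0, -38.0] 11 [2.0, -38.0] 12 [2.0, -38.0] 13 [2.0, -38.0] 14 [2.0, -38.0] 15 [2.0, -38.0] 0.41300000000000064
```

step_arm:
  motion:
    - {"claw": 40, "delta_pos": [36, -13, 0], "turn": 0.1175}
    - {"claw": 40, "delta_pos": [34, -17, 0], "turn": 0.1175}
    - {"claw": 40, "delta_pos": [32, -21, 0], "turn": 0.1175}
    - {"claw": 40, "delta_pos": [30, -24, 0], "turn": 0.1175}
    - {"claw": 40, "delta_pos": [27, -28, 0], "turn": 0.1175}
    - {"claw": 40, "delta_pos": [23, -30, 0], "turn": 0.1175}
    - {"claw": 40, "delta_pos": [19, -33, 0], "turn": 0.1175}
    - {"claw": 40, "delta_pos": [15, -35, 0], "turn": 0.1175}

```text
clock: 13.65
eef_pos: [493.8, 51.3, 184.8]
tcp_rot: [3.141, -0.001, 0.648]
contact_force: [0.9, 0.8, -5.4]
opening: 0.524
grasp_force: 95.3
```

step_arm:
  motion:
    - {"claw": 40, "delta_pos": [11, -37, 0], "turn": 0.1175}
    - {"claw": 40, "delta_pos": [7, -38, 0], "turn": 0.1175}
    - {"claw": 40, "delta_pos": [2, -38, 0], "turn": 0}
    - {"claw": 40, "delta_pos": [2, -38, 0], "turn": 0}
    - {"claw": 40, "delta_pos": [2, -38, 0], "turn": 0}
    - {"claw": 40, "delta_pos": [2, -38, 0], "turn": 0}
    - {"claw": 40, "delta_pos": [2, -38, 0], "turn": 0}
    - {"claw": 40, "delta_pos": [2, -38, 0], "turn": 0}

```text
clock: 14.32
eef_pos: [383.2, 331.4, 184.9]
tcp_rot: [-3.141, -0.001, 0.433]
contact_force: [0.4, 0.2, -6.3]
opening: 0.521
grasp_force: 95.3
```

step_arm:
  motion:
    - {"claw": 40, "delta_pos": [0, 0, 30], "turn": 0}
    - {"claw": 40, "delta_pos": [0, 0, 30], "turn": 0}
    - {"claw": 40, "delta_pos": [0, 0, 20], "turn": 0}
    - {"claw": 40, "delta_pos": [0, 0, 0], "turn": 0}
    - {"claw": 40, "delta_pos": [0, 0, 0], "turn": 0}

```text
clock: 14.73
eef_pos: [383.7, 329.4, 104.1]
tcp_rot: [3.141, 0.002, 0.433]
contact_force: [-0.1, 0.7, -4.9]
opening: 0.524
grasp_force: 97.4
```

```bash
python3 - <<'E'
from h import *
s=sense();print(s["eef_pos"],s["tcp_rot"])
O=[]
for n,X in(("scene",[389,339,60]),("top",[389,339,60])):
    f=grab_frame(n);cv2.imwrite(f"pics/n_{n}.png",f["img"][:,:,::-1]);p=proj(f,np.array(X)).astype(int);x,y=p;x0,y0=x-50,y-50;print(n,x0,y0)
    O.append(cv2.resize(f["img"][max(y0,0):y0+100,x0:x0+100,::-1],(400,400),interpolation=cv2.INTER_CUBIC))
cv2.imwrite("pics/n1.png",np.hstack(O))
E
```

```text
[383.70944856 329.36391539 104.10272431] [3.14102437e+00 1.92248188e-03 4.33377181e-01]
scene 123 151
top 116 284
```

View pics/n1.png

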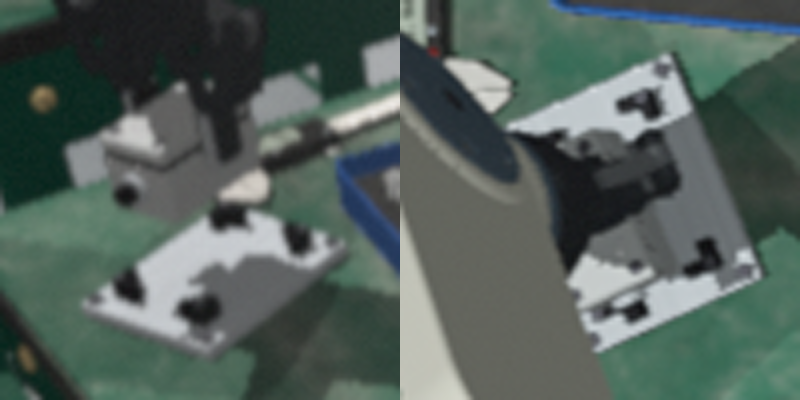

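The gland end faces the robot. The scene crop shows its near bottom corner at about (178,218) and plate corners at (82,305), (210,357) and (348,240). I'll use the plate corners in the same view to cancel the calibration bias.

```bash
python3 - <<'E'
from h import *
f=grab_frame("scene");R=np.array(f["R"]);print("cam",-R.T@np.array(f["t"]))
px=lambda x,y:(123+x/4-.4,151+y/4-.4)
for p in((82,307),(210,357),(348,240)): print("plate",ray(f,px(*p),10).round(1))
t=.433;tx=np.array([np.cos(t),np.sin(t)]);ty=np.array([np.sin(t),-np.cos(t)]);T=np.array([383.7,329.4])
print("expected corner",T-38*tx+23*ty)
for nm,p,z in(("bot",(178,219),79.4),("lidtop",(162,163),127.4),("screwL",(115,135),127.4),("screwR",(185,92),127.4)):
    w=ray(f,px(*p),z)[:2];print(nm,w.round(1),"tool frame",((w-T)@tx).round(1),((w-T)@ty).round(1))
g=cv2.imread("pics/n_scene.png");cv2.imwrite("pics/n2.png",cv2.resize(g[160:245,135:235],(800,680),interpolation=cv2.INTER_CUBIC)[:600])
E
```

```text
cam [  82.69145104 -588.91493493  633.28888117]
plate [311.1 355.6  10. ]
plate [348.6 261.9  10. ]
plate [467.5 321.6  10. ]
expected corner [358.857684   292.57800473]
bot [360.6 299.9] tool frame -33.3 17.1
lidtop [353.3 281.3] tool frame -47.8 30.9
screwL [345.6 326.2] tool frame -35.9 -13.1
screwR [396.3 348.4] tool frame 19.4 -12.0
```

View pics/n2.png

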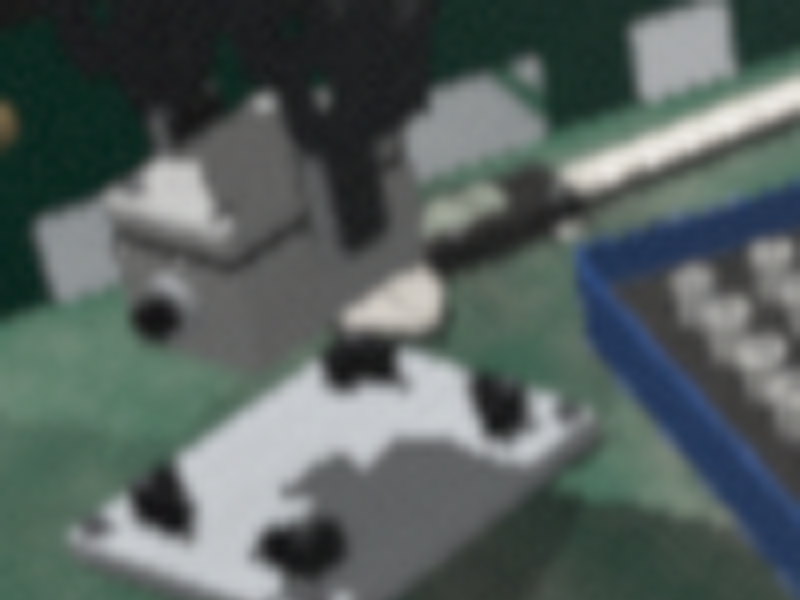

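```bash
python3 - <<'E'
from h import *
f=grab_frame("scene")
px=lambda x,y:(135+x/8-.44,160+y/8-.44)
t=.433;tx=np.array([np.cos(t),np.sin(t)]);ty=np.array([np.sin(t),-np.cos(t)]);T=sense()["eef_pos"][:2];print(T)
for nm,p,z,e in(("bot",(253,370),79.4,(-38,23)),("s1",(130,188),127.4,(-30.6,-15.5)),("s2",(222,220),127.4,(-30.6,15.5))):
    w=ray(f,px(*p),z)[:2]-T;print(nm,"offset",((w@tx)-e[0]).round(1),((w@ty)-e[1]).round(1))
C=np.array([389.1,338.9]);d=C-T;print("to nest",d@tx,d@ty)
# stops in scene: centroids of dark blobs (plate region)
S=[ray(f,px(*p),20)[:2] for p in((160,500),(302,550),(360,365),(498,400))];m=np.mean(S,0);print("stops scene centre",m)
E
```

```text
[385.26103167 330.31337172]
bot offset 0.5 -6.2
s1 offset -3.3 -2.6
s2 offset -5.6 1.4
to nest 7.0875873021348275 -6.183362295072208
stops scene centre [387.32626456 336.50016984]
```

step_arm:
  motion:
    - {"claw": 40, "delta_pos": [6.8, -4.3, 16], "turn": 0.018}
    - {"claw": 40, "delta_pos": [0, 0, 16], "turn": 0}
    - {"claw": 40, "delta_pos": [0, 0, 16], "turn": 0}
    - {"claw": 40, "delta_pos": [0, 0, 0], "turn": 0}
    - {"claw": 40, "delta_pos": [0, 0, 0], "turn": 0}
    - {"claw": 40, "delta_pos": [0, 0, 0], "turn": 0}

```text
clock: 15.43
eef_pos: [389.2, 336.8, 57.7]
tcp_rot: [-3.141, -0.002, 0.415]
contact_force: [0.2, 0.4, -6.0]
opening: 0.523
grasp_force: 97.4
```

```bash
python3 - <<'E'
from h import *
P=[];O=[]
for i in range(12):
    s=sense();P.append(np.r_[s["eef_pos"],s["tcp_rot"][2]]);f=grab_frame("scene")
print(np.mean(P,0).round(2),np.std(P,0).round(2))
t=grab_frame("top")
cv2.imwrite("pics/lo_s.png",f["img"][:,:,::-1]);cv2.imwrite("pics/lo_t.png",t["img"][:,:,::-1])
a=cv2.resize(f["img"][165:245,140:220,::-1],(600,600),interpolation=cv2.INTER_CUBIC)
b=cv2.resize(t["img"][290:380,160:220,::-1],(200,300),interpolation=cv2.INTER_CUBIC)
o=np.zeros((600,800,3),np.uint8);o[:,:600]=a;o[:300,600:]=b;cv2.imwrite("pics/n3.png",o)
E
```

```text
[388.9  336.69  57.18   0.42] [0.31 0.21 0.48 0.  ]
```

View pics/n3.png

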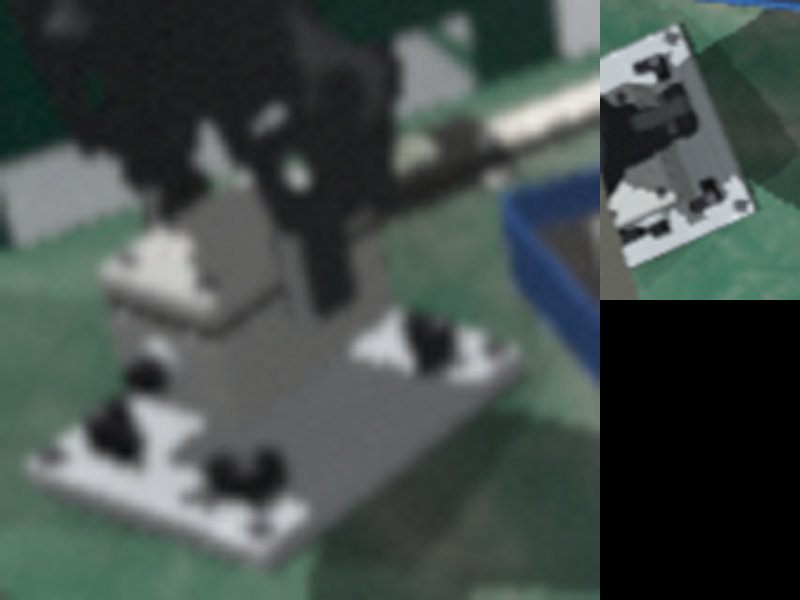

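```bash
python3 - <<'E'
from h import *
f=grab_frame("scene")
px=lambda x,y:(140+x/7.5-.43,165+y/7.5-.43)
L,B,Rr=[ray(f,px(*p),10)[:2] for p in((28,466),(265,560),(522,355))];C=(L+Rr)/2;print(L,B,Rr,"C",C)
t=.417;tx=np.array([np.cos(t),np.sin(t)]);ty=np.array([np.sin(t),-np.cos(t)])
for nm,p,z,e in(("s1",(125,260),80.5,(-30.6,-15.5)),("s2",(208,288),80.5,(-30.6,15.5)),("lidcorner",(215,318),80.5,(-38,23)),("bot",(228,418),32.5,(-38,23))):
    w=ray(f,px(*p),z)[:2]-e[0]*tx-e[1]*ty; print(nm,"centre",w.round(1),"nest-centre in tool",((C-w)@tx).round(1),((C-w)@ty).round(1))
T=np.array([388.9,336.7]);print("TCP",(C-T)@tx,(C-T)@ty, "top", (np.array([389.1,338.9])-T)@tx,(np.array([389.1,338.9])-T)@ty)
E
```

```text
[312.46414334 357.91750159] [349.27178446 264.37047611] [463.89540106 316.99973642] C [388.1797722  337.45861901]
s1 centre [385.9 336.6] nest-centre in tool 2.4 0.2
s2 centre [386.3 333.9] nest-centre in tool 3.1 -2.5
lidcorner centre [384.7 326.6] nest-centre in tool 7.6 -8.5
bot centre [387.8 346.2] nest-centre in tool -3.2 8.2
TCP -0.35125473608910707 -0.9853177093740789 top 1.0739042041270321 -1.9304739729813125
```

step_arm:
  motion:
    - {"claw": 40, "delta_pos": [1.5, -1.3, 4], "turn": 0.003}
    - {"claw": 40, "delta_pos": [0, 0, 4], "turn": 0}
    - {"claw": 40, "delta_pos": [0, 0, 3], "turn": 0}
    - {"claw": 40, "delta_pos": [0, 0, 0], "turn": 0}
    - {"claw": 40, "delta_pos": [0, 0, 0], "turn": 0}

```text
clock: 16.55
eef_pos: [389.1, 337.9, 45.0]
tcp_rot: [3.141, 0.001, 0.412]
contact_force: [-0.1, 0.3, -5.6]
opening: 0.521
grasp_force: 97.6
```

```bash
python3 s.py
```

```text
eef_pos [389.052 337.946  44.981] wrist_torque [ 0.037 -0.08  -0.039] contact_force [-0.077  0.307 -5.641] opening 0.521 clock 16.55
```

step_arm:
  motion:
    - {"claw": 40, "delta_pos": [0, 0, 2], "turn": 0}
    - {"claw": 40, "delta_pos": [0, 0, 2], "turn": 0}
    - {"claw": 40, "delta_pos": [0, 0, 0], "turn": 0}
    - {"claw": 40, "delta_pos": [0, 0, 0], "turn": 0}

```text
clock: 16.88
eef_pos: [389.3, 338.1, 41.3]
tcp_rot: [3.142, 0.0, 0.412]
contact_force: [-0.3, 0.2, -5.8]
opening: 0.52
grasp_force: 97.6
```

```bash
python3 s.py
```

```text
eef_pos [389.286 338.128  41.348] wrist_torque [-0.001 -0.017  0.022] contact_force [-0.283  0.208 -5.84 ] opening 0.52 clock 16.883
```

The underside is now about 7 mm below the stop tops with no contact force, so it's inside the pocket. Lower it to the seat.

step_arm:
  motion:
    - {"claw": 40, "delta_pos": [0, 0, 2], "turn": 0}
    - {"claw": 40, "delta_pos": [0, 0, 2], "turn": 0}
    - {"claw": 40, "delta_pos": [0, 0, 2], "turn": 0}
    - {"claw": 40, "delta_pos": [0, 0, 1], "turn": 0}
    - {"claw": 40, "delta_pos": [0, 0, 0], "turn": 0}
    - {"claw": 40, "delta_pos": [0, 0, 0], "turn": 0}

```text
clock: 17.38
eef_pos: [389.3, 338.1, 34.7]
tcp_rot: [3.142, 0.0, 0.412]
contact_force: [-1.9, -1.1, 1.4]
opening: 0.525
grasp_force: 98.5
```

```bash
python3 s.py
```

```text
eef_pos [389.298 338.132  34.658] wrist_torque [-0.238  0.248  0.019] contact_force [-1.885 -1.052  1.418] opening 0.525 clock 17.383
```

Seated at the expected height with the weight off the wrist. Release and retreat.

step_arm:
  motion:
    - {"claw": 50, "delta_pos": [0, 0, 0], "turn": 0}
    - {"claw": 60, "delta_pos": [0, 0, 0], "turn": 0}
    - {"claw": 62, "delta_pos": [0, 0, 0], "turn": 0}
    - {"claw": 62, "delta_pos": [0, 0, -10], "turn": 0}
    - {"claw": 62, "delta_pos": [0, 0, -30], "turn": 0}
    - {"claw": 62, "delta_pos": [0, 0, -40], "turn": 0}
    - {"claw": 62, "delta_pos": [0, 0, -40], "turn": 0}
    - {"claw": 62, "delta_pos": [0, 0, -40], "turn": 0}

```text
clock: 18.05
eef_pos: [389.0, 337.9, 196.9]
tcp_rot: [3.142, -0.0, 0.412]
contact_force: [1.0, 0.6, -0.4]
opening: 0.727
grasp_force: 0.0
```

step_arm:
  motion:
    - {"claw": 62, "delta_pos": [-30, 25, -20], "turn": 0}
    - {"claw": 62, "delta_pos": [-10, 38, 0], "turn": 0}
    - {"claw": 62, "delta_pos": [0, 38, 0], "turn": 0}
    - {"claw": 62, "delta_pos": [0, 38, 0], "turn": 0}
    - {"claw": 62, "delta_pos": [0, 38, 0], "turn": 0}
    - {"claw": 62, "delta_pos": [0, 30, 0], "turn": 0}
    - {"claw": 62, "delta_pos": [0, 0, 0], "turn": 0}

```text
clock: 18.63
eef_pos: [438.2, 130.4, 214.5]
tcp_rot: [3.14, -0.002, 0.409]
contact_force: [-0.6, 1.8, -0.2]
opening: 0.726
grasp_force: 0.0
```

```bash
python3 - <<'E'
from h import *
s=sense();print(s["eef_pos"],s["contact_force"],s["clock"])
f=grab_frame("top");img=f["img"];cv2.imwrite("pics/end_t.png",img[:,:,::-1])
g=cv2.cvtColor(img,cv2.COLOR_RGB2GRAY)
# 4 lid screws: dark small blobs; predicted with centre/nest yaw, lid z=58
t=.413;tx=np.array([np.cos(t),np.sin(t)]);ty=np.array([np.sin(t),-np.cos(t)]);C=np.array([389.1,338.8]);W=[]
for a in(-1,1):
  for b in(-1,1):
    w=C+a*30.6*tx+b*15.5*ty;p=proj(f,np.array([*w,58]));j,i=np.round(p).astype(int);n=3
    q=g[i-n:i+n+1,j-n:j+n+1].astype(float);q=np.clip(np.median(q)-25-q,0,None);Y,X=np.mgrid[i-n:i+n+1,j-n:j+n+1]
    m=np.array([(q*X).sum(),(q*Y).sum()])/max(q.sum(),1);r=ray(f,m,58)[:2];W.append(r);print(a,b,p.round(1),m.round(1),q.max(),(r-w).round(1))
print("centre err",np.mean(W,0)-C)
E
```

```text
[438.15789042 130.42105794 214.4908209 ] [-0.60147978  1.7845102  -0.24190804] 18.6333
-1 -1 [165.1 352.4] [0. 0.] 0.0 [755.2 381.4]
-1 1 [179.5 345.9] [0. 0.] 0.0 [742.8 409.8]
1 -1 [153.6 323.8] [152.8 322.9] 125.0 [1.9 1.6]
1 1 [167.9 317.4] [0. 0.] 0.0 [686.7 385.2]
centre err [546.657005   294.48872218]
```

```bash
python3 - <<'E'
import cv2,numpy as np
a=cv2.imread("pics/end_t.png");b=cv2.imread("pics/top0.png")
for im in(a,b):
    g=cv2.cvtColor(im,cv2.COLOR_BGR2GRAY)[305:365,142:206]
    for r in g[::2,::2]: print(''.join(' .:-=+*#%@'[::-1][min(9,v//26)] for v in r))
    print('--')
h=lambda im:cv2.cvtColor(im,cv2.COLOR_BGR2GRAY).astype(int)
d=abs(h(a)-h(b))
print("stand bays A,B diff",d[205:300,370:435].mean(), "bystanders",d[185:300,280:360].mean())
E
```

```text
:*+++***-:::::::=*+.............
:***++**=:::::::=**:............
=**+++=-::::::::=**+............
*+++=-..::::::::-**+:...........
++=:..::::::::::-***:...........
=:.:::::::::::::-***+=..........
+*-:-+%#-:::::::-****=:.........
+=:*%%%#=::::::::+***+=.......::
:::*%#=::::::::::+***+=::..:::::
-:.*+:-::::::::::+****==-:::::::
=::-*-*-:::::::::=****+==-::::::
+::.::::.::::::::=*****===::::::
+-:.::::.::::::::=*****+==-:::::
++::::::.::::::::-******====::::
++-:.::::::::::::-******+====-::
++=::::::::::::::-*******+====--
+++::::..::::::::-*******+=+++++
+++=::::.:::::::::+*******++++++
++++:::::.::::::::+********+++++
+++*-::::.::::::::=**********+*#
++**+.::::::::::::=************#
++***::::.::::::::=***********+*
+****=..::::::::::=***********+=
*****+::::::::::::-************=
**+**+-..:::::::::-************=
*+++++=..:::::::::-*************
*+*++++:..=::::::::+************
+++++++=..=::::::::+************
++++++++:.:::::::::+************
++++++++-.:::::::::=************
--
:*++++**+++-:...:::-:.=#++****++
:**+++**+=:...::++%+..:#*****+++
=+*+++=-:.....*%#*%*:..+#*******
*+++=:..
[... 254 characters left out ...]
+
+::.:....::..::...........:**+++
+-...::..:::.:::.....:.....-*+++
++::.:::.:::.::::....:.....:*+++
++-:.:::.::::.:::...........+*==
++=..::::.::::::::....:.....:#++
+++::.:::.::::::::....:......**+
+++=:.::::::::::::.....:.....-*+
++++::.:::.:::::::.....:..:..:*+
+++*-..::::::::::::.....:+*:..=*
+++*+..:::::::::::::....*%%=..:#
+****:..::::::::::::....-#%+:..+
*****=..:::.::::::::..:-#**#:::-
******:::::..:::::::..-%%*=:.=*-
******=:::::..:::::::.:+=....:=-
*****++::::---:::::.:........:++
*******-::+%%+---::.:.....::+**+
****+**+::+%@%%@*:::.:...-+*****
*+******::-*#%#+:::::.:-++++++**
*++++***=::+*=::::::-+*****++++*
--
stand bays A,B diff 3.0207287449392712 bystanders 15.305217391304348
```

The arm blocks the top view of the nest, so I'll move it out of the way and measure.

step_arm:
  motion:
    - {"claw": 62, "delta_pos": [-25, 29, 0], "turn": 0}
    - {"claw": 62, "delta_pos": [-25, 29, 0], "turn": 0}
    - {"claw": 62, "delta_pos": [-25, 29, 0], "turn": 0}
    - {"claw": 62, "delta_pos": [-25, 29, 0], "turn": 0}
    - {"claw": 62, "delta_pos": [-25, 29, 0], "turn": 0}
    - {"claw": 62, "delta_pos": [-25, 29, 0], "turn": 0}
    - {"claw": 62, "delta_pos": [-25, 29, 0], "turn": 0}
    - {"claw": 62, "delta_pos": [-25, 29, 0], "turn": 0}

```text
clock: 19.35
eef_pos: [345.6, -159.1, 214.1]
tcp_rot: [3.141, -0.001, 0.413]
contact_force: [1.1, 0.5, -0.6]
opening: 0.726
grasp_force: 0.0
```

step_arm:
  motion:
    - {"claw": 62, "delta_pos": [0, 0, 0], "turn": 0}
    - {"claw": 62, "delta_pos": [0, 0, 0], "turn": 0}
    - {"claw": 62, "delta_pos": [0, 0, 0], "turn": 0}

```text
clock: 19.6
eef_pos: [346.3, -157.8, 213.7]
tcp_rot: [-3.141, -0.001, 0.411]
contact_force: [0.4, -0.1, -0.0]
opening: 0.721
grasp_force: 0.0
```

```bash
python3 - <<'E'
from h import *
f=grab_frame("top");a=cv2.cvtColor(f["img"],cv2.COLOR_RGB2GRAY);b=cv2.cvtColor(cv2.imread("pics/top0.png"),cv2.COLOR_BGR2GRAY)
cv2.imwrite("pics/end_t2.png",f["img"][:,:,::-1])
t=.413;tx=np.array([np.cos(t),np.sin(t)]);ty=np.array([np.sin(t),-np.cos(t)]);C=np.array([389.1,338.8]);W=[]
for u in(-1,1):
  for v in(-1,1):
    w=C+u*30.6*tx+v*15.5*ty;j,i=np.round(proj(f,np.array([*w,58]))).astype(int);n=3
    q=a[i-n:i+n+1,j-n:j+n+1].astype(float);q=np.clip(np.median(q)-30-q,0,None);Y,X=np.mgrid[i-n:i+n+1,j-n:j+n+1]
    m=np.array([(q*X).sum(),(q*Y).sum()])/max(q.sum(),1);print(u,v,q.max(),(ray(f,m,58)[:2]-w).round(1))
for r in a[305:365:2,142:206:2]: print(''.join(' .:-=+*#%@'[::-1][min(9,x//26)] for x in r))
d=abs(a.astype(int)-b)
for n,(x0,x1,y0,y1) in dict(A=(370,425,212,248),B=(370,425,258,292),block=(280,312,300,330),key=(312,360,278,322),pulley=(302,330,185,212),cutters=(285,320,215,285)).items(): print(n,d[y0:y1,x0:x1].mean().round(1))
E
```

```text
-1 -1 78.0 [-1.8 -0.9]
-1 1 72.0 [-0.3 -1.9]
1 -1 118.0 [2.  1.7]
1 1 60.0 [-1.6 -1.3]
:*+++*****+-::..:::-:.=#+*****++
:**+++**+=:..:::+*%+:.:#*****+++
=**+++=-:.:...*%#*%*-..+#*******
*+++=-..:..:::+#+*%%-:.:#*******
++=:..:..::::::::-%#=:..*++++***
=:.:.::::::::-:**++=+-:.-*++++++
+*-:-+%#-:-::=:=**+=+-:.:*++++++
+=:*%%%#=::.:+--***=+=::.=*+++++
:::*%#=::......:+**+=+-:.:*+++++
-:.*+:-:::....:.-**+=+=:..+*++++
=:.-*-*-.::.....:***+=+-..-#++++
+::.::::.:.....:.=**+===..:**+++
+-::.:::.........:***+=+:..-*+++
++::::::.........:+**+===..:*+++
++-:.:::........:.-***+==:..+*+=
++=.:::::.........:***+==:..:#++
+++::.:..........:.=**+==-...**+
+++=::::.:.......:.:***+==:..-*+
++++:::::........:::+**+++-..:#+
+++*-:.::...........-***+#*:..=*
++**+..::.:........=:+**%%%=..:#
+++**::.:.........:*:=***#%+:..*
++***=..::..:......::=**#**#:::-
*****+:::::.:.....:=*+*%%*=:.=*-
*++**+-..::-*:..-=--++++=....:=-
*+++++=..:::-:-+=::*#++-..:..:++
++*++++:..+--++--=%%%=:...::+***
+++++++=..=%@%%@*-#*-:...-+*****
++++++++:.:*#%#+::::.::-+*++++**
++++++++-::+*=::::::-+*****++++*
A 1.0
B 3.1
block 11.3
key 11.1
pulley 0.9
cutters 1.4
```

The lid screws lie within 2 mm of where they should for a seated housing. Housings A and B, the pulley and the cutters look unchanged. The block and key differ only in brightness, most likely from the arm's shadow, since the tool never came near them. Handing in.

```bash
python3 -c "
from rig import *
print(sign_off())"
```

```text
the job is handed in; nothing more can be done
None
```

I found the loose-core housing in the first bay I tried (the one nearest the robot; wrist torque differed by 0.093 Nm between stops). I set it lid up in the nest, centred to about 2 mm, left the other two in their bays, and handed the job in at about 20 s; no verdict was returned.

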